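Bolt the leak-test nest home in its V-block

ROBOT

A 6-joint arm with a two-finger parallel gripper is mounted at the origin on a cart in front of the work surface, level with it; the furniture and walls round the work are solid. World frame = base frame: x ahead of the robot, y to its left, z up, the work surface at z = 0. Lengths are in mm, angles in rad, forces in N, time in s.
With the tool pointing down it reaches from about 200 to 875 mm from the base axis. Payload 3.4 kg.
Tool frame: the origin (TCP) lies on the centre line of the jaws, within the pads' length; the fingertips stand 17 mm ahead of it and the grasp point (between the pads) lies 2 mm behind it (arm.tip_extent is the distance from the TCP to the fingertips, in mm); z points along the fingers, x is the direction in which the jaws open and shut, and the axes are right-handed (so a half turn about z gives the same grasp; the last joint's range is limited). The gripper opens to 94 mm and grips with 3 to 60 N. Pads are 16 mm wide; open, the fingers measure 119 mm over their backs; the gripper's body (75 mm by 177 mm) begins 78 mm behind the grasp point.
Start: joints at [1.168, 0.276, 1.505, -0, 1.361, -0.121], TCP at [159.915, 552.35, 222.493] pointing down, gripper open.
Joint ranges: [-2.89, 2.89], [-0.75, 2.08], [0.22, 2.7], [-1.18, 4.32], [0.11, 2.71], [-2.7, 2.7]. Speed limits (rad/s): [2.57, 2.57, 3.14, 3.14, 3.14, 3.14].

INTERFACE

Orientations are given as a unit quaternion [w, x, y, z].
In Python, from cell import arm, eoat, monitor, viewer, nets gives the robot as it stands. Calls block until the motion is done:
- arm.move_pose(position, orientation): joint-space move of the TCP to a pose.
- arm.move_l(position, rotation=None, vel=150, contact_N=None): straight line of the TCP; rotation=None keeps the orientation; vel is the mean speed in mm/s. With contact_N (N) it stops when the force on the tool has changed by that much, and returns True; else False.
- arm.movej(angles): joint-space move.
- eoat.command_gripper(opening): finger opening in mm; the grip force is fixed at half the most; returns when the fingers have stopped.
- arm.pause(seconds).
- arm.inverse_kinematics(position, orientation): joint angles nearest the present ones, or None.
- monitor.get_obs(): the state.
- viewer.capture(name): name is "scene" or "top"; returns the picture (420x560x3 uint8, red, green, blue); there is no depth.
- viewer.camera_params(name): a dict with "fx", "fy", "cx", "cy" (pixels), "R" (3x3) and "t" (3): a world point X has camera coordinates R X + t. Camera axes: x right, y down, z forward; pixel columns grow to the right and rows downward; lengths in mm; the calibration is good to about 2 mm. A picture is of the moment at which its call begins. camera_params takes no time and is no camera call.
A pose or a line that the arm cannot do raises arm.MotionError and nothing moves.
- arm.hand_in(): hands the job in, once; it reports no verdict.
Trained networks look in the newest picture that a camera, given by its name, has taken for a name from the list of things; names that differ only in an ending like _2 or _b are one class to them, and where a whole thing is asked for, a point or a joint stands for the part that bears it (a point fixed in the world has none). Each returns a list of dicts, best first, with "score" (0 to 1); they miss things now and then, are a little off and sometimes report something else, mostly with a low value. They report only what shows in the picture. A call takes as long as a camera call.
- nets.boxes_of(thing, camera): "bbox" ([left, top, right, bottom] in pixels, round what is visible of it).
- nets.outline_of(thing, camera): "mask" (420x560 bool, what is visible of it) and "bbox" ([left, top, right, bottom] in pixels, round what is visible of it).
- nets.tip_of(thing, camera): "xy" ([column, row] in pixels: a listed point, or the origin of a listed thing).
The state is a dict: "clock": time; "q": joint angles; "qd": joint speeds; "effort": joint torques, N m; "position": TCP position; "ee_rot": TCP orientation; "force": force on the tool from outside, world axes, zero at the start; "torque": the same for the moment, N m; "grip_width": finger opening in mm.
Only numpy, scipy, OpenCV 4.12 (cv2) and the standard library are available. Lean on these libraries where they do the work, as an engineer would, in place of code of your own. Each camera call takes 0.05 s, during which the arm holds its last target.

TASK

Clamp the loose leak-test nest in its fixture by working the bolt's ball handle: push the upright handle forward along the slot in the barrel as far as it goes, so that the bolt drives the nest home into the V-block, then swing the handle over sideways and down the cross slot to its end, and leave it locked. Only push with the fingertips or the outside of the fingers and without forcing it: grip nothing, do not lift or tip the nest, and leave the other things beside the fixture where they are.

Things in the scene. Friction and masses are not known exactly. Their poses are not given: they have to be found in the camera images.
- fixture: Clamping fixture fixed to the bench: aluminium base plate 200 x 90 x 10 mm. Origin: centre of its underside, on the bench top. Its x axis runs along the bolt from the barrel to the V-block (the pushing direction), y to the side where the handle swings down, z up. Steel barrel, 32 mm diameter, at x -95 to -12 mm, axis at y 0, z 36 mm, on a dark saddle 60 mm wide.
- slot_corner (a point): Corner of the L-slot, on the top of the barrel (fixture x -45, y 0, z 52 mm). The slot is 10 mm wide: its long leg runs along the barrel's top from fixture x -80 to -39 mm; from the front end of that leg the cross leg (x -50 to -39 mm) goes down the barrel's +y side.
- v_seat (a point): Point on the fixture where the nest's centre lies when the nest is home in the V (fixture x 45, y 0, z 34 mm). The dark steel V-block is 52 mm wide, stands at fixture x 52 to 92 mm, is 46 mm high over the bench and opens towards the barrel.
- nest_center (a point): Centre, half-way up, of the loose leak-test nest: aluminium cylinder, 47 mm diameter, 48 mm high, tan rubber pad on top, small brass port on its side, about 0.2 kg. It stands on the base plate (10 mm over the bench) between two 8 mm high guide rails (1.5 mm play), about 8 to 16 mm short of its seat, and slides when the bolt pushes it.
- knob (a point): Centre of the black ball knob (22 mm diameter) on the handle, an 8 mm steel pin that stands radially on the bolt and passes through the slot; knob centre 60 mm from the bolt's axis. Upright at first (knob centre 96 mm over the bench); at the end of the cross slot it leans 1.1 rad to the fixture's +y side, knob centre 53 mm to the side, 63 mm over the bench.
- bolt (a joint): Travel of bolt and handle along the fixture's +x, m: 0 drawn back (pin at fixture x -75 mm), 0.031 at the front end of the slot. Stays where it is left (4.5 N friction); near the end the tip's spring adds up to 4 N. Only beyond 0.029 can the handle turn into the cross slot; before that the slot's sides keep it upright.
- handle (a joint): Angle of the handle about the bolt's axis, rad: 0 upright, growing as it is swung to the fixture's +y side and down; 1.1 at the end of the cross slot. It stays where it is left (about 1.5 N at the knob to move it).
- tip (a joint): Compression of the spring-loaded nylon tip of the bolt, m: 0 free, about 0.003 when the bolt is locked against a seated nest (900 N/m, at most 0.006).
- seal_block: Bystander: aluminium block with a round recess, 44 x 50 x 18 mm, loose on the bench on the fixture's -y side. Origin at the centre of its underside.
- push_fitting: Bystander: small brass and black push-in fitting, 32 mm long, 14 mm high, on the fixture's -y side. Origin under its centre.
- cap: Bystander: clear moulded cap, 20 mm wide, 12 mm high, on the fixture's -y side. Origin under its centre.
- hex_key: Bystander: steel hex key, 96 x 36 mm, 6 mm thick, lying on the bench on the fixture's +y side beside the V-block. Origin under its middle.

How it is judged (in metres and radians):
On the way, in this order (a step that is already met when the one before it is completed fails the run):
1. the bolt is pushed forward to the corner of the slot with the handle still upright (value of joint bolt above 0.0285 m and value of joint handle below 0.3 rad), for 0.1 s.
2. the handle is swung to the end of the cross slot (value of joint handle above 0.98 rad), for 0.2 s.
At the end, for the whole second after the job is handed in: The handle lies at the end of the cross slot (within 0.12 rad of its stop) with the bolt forward (over 27.5 mm), the nest stands upright in the V (centre within 3 mm of its seat) and the bolt's tip presses on it (spring compressed by more than 1.2 mm) (value of joint bolt above 0.0275 m and value of joint handle above 0.98 rad and value of joint tip above 0.0012 m and horizontal distance between nest_center and v_seat below 0.003 m and angle between nest_center's own z axis and vertical below 0.06 rad); the robot touches nothing.
It fails at once if the nest is lifted or tipped (z of nest_center in the frame of fixture above 0.044 m or angle between nest_center's own z axis and vertical above 0.3 rad).
It fails at once if the fixture is forced or gripped (over 40 N) (contact force between the fingers and fixture above 40 N).
It fails at once if a thing beside the fixture is moved by more than 20 mm (distance of any of seal_block, push_fitting, cap, hex_key from where it was at the start of the episode above 0.02 m).
It also fails if it takes over 45 s, if anything falls off the work surface, if the arm or the gripper's body presses on something with over 40 N, if the wrist force passes 120 N, or if a joint passes its speed limit or range.

## Working session

There is one attempt and no reset: what is moved stays moved. The work goes in short steps, each a Python script; the robot and the scene stay as the last script left them, time stands still between calls to the robot, and variables do not carry over. Pictures are saved under pics/ and viewed, and the job is handed in when it is done.

```bash
mkdir -p pics; ls
cat > h.py <<'E'
import numpy as np, cv2
from cell import arm, eoat, monitor, viewer, nets
def snap(cam,name):
    im=viewer.capture(cam); cv2.imwrite('pics/'+name+'.png',im[:,:,::-1]); return im
E
python3 - <<'E'
from h import *
for c in ['scene','top']:
    snap(c,c+'0'); p=viewer.camera_params(c); print(c,p)
    for t in ['slot_corner','v_seat','nest_center','knob','fixture','hex_key','seal_block']:
        r=nets.tip_of(t,c); print(t,[(np.round(a['xy'],1),round(a['score'],2)) for a in r[:2]])
o=monitor.get_obs();print(o['clock'],o['ee_rot'],o['position'],o['force'])
E
```

```text
pics
scene {'fx': 421.3159113673976, 'fy': 421.3159113673976, 'cx': 281.44992528550375, 'cy': 209.90625730807105, 'R': array([[ 0.64647865, -0.76292038, -0.0042245 ],
       [-0.41440113, -0.34649269, -0.84155482],
       [ 0.64057556,  0.54579787, -0.5401552 ]]), 't': array([-392.75856839,  332.33473961,  491.97331992])}
slot_corner [(array([298.8, 252.3]), 0.64)]
v_seat [(array([263.8, 243.5]), 0.72)]
nest_center [(array([330.5, 255.4]), 0.68), (array([267.9, 247.6]), 0.64)]
knob [(array([313.5, 240.3]), 0.51)]
fixture [(array([281.3, 263.8]), 0.82), (array([329.9, 257.3]), 0.49)]
hex_key []
seal_block [(array([300.6, 238.6]), 0.65)]
top {'fx': 543.9973363806067, 'fy': 543.9973363806067, 'cx': 290.1418820476193, 'cy': 211.37693160068915, 'R': array([[ 0.02492782, -0.99901164, -0.0368014 ],
       [-0.99728605, -0.02230001, -0.0701658 ],
       [ 0.06927578,  0.03845061, -0.99685627]]), 't': array([  2.99707581, 610.23020911, 896.60375036])}
slot_corner [(array([345.5, 233.2]), 0.66)]
v_seat [(array([293.9, 241.5]), 0.76)]
nest_center [(array([305.7, 243. ]), 0.67)]
knob [(array([369.4, 231.9]), 0.71)]
fixture [(array([317.8, 237.9]), 0.6)]
hex_key [(array([293.3, 290.2]), 0.87)]
seal_block [(array([304.3, 183.5]), 0.94), (array([293.1, 292.2]), 0.62)]
0.8 [-1.87362327e-05  7.99401702e-01  6.00796899e-01  6.00522594e-05] [159.9148183  552.33307834 222.51880011] [-0.35962284 -0.01770286  0.10208237]
```

View pics/scene0.png

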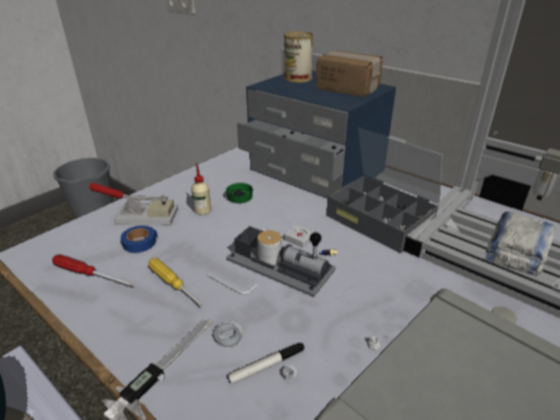

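View pics/top0.png

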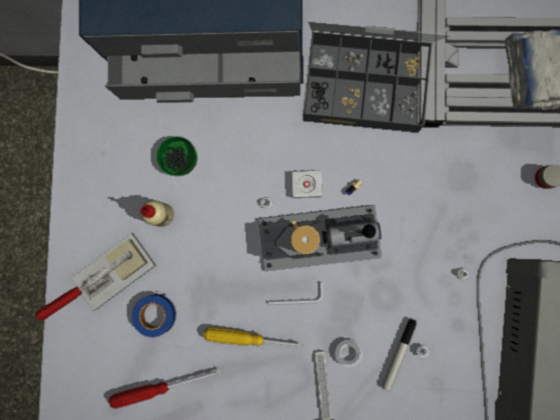

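```bash
cat >> h.py <<'E'
def ray(cam,xy,z):
    p=viewer.camera_params(cam); d=np.array([(xy[0]-p['cx'])/p['fx'],(xy[1]-p['cy'])/p['fy'],1.])
    o=-p['R'].T@p['t']; d=p['R'].T@d; return o+d*(z-o[2])/d[2]
def proj(cam,X):
    p=viewer.camera_params(cam); c=p['R']@np.array(X)+p['t']; return np.array([p['fx']*c[0]/c[2]+p['cx'],p['fy']*c[1]/c[2]+p['cy']])
E
python3 - <<'E'
from h import *
for n,xy,z in [('corner',(345.5,233.2),52),('seat',(293.9,241.5),34),('nest',(305.7,243),34),('knob',(369.4,231.9),96),('fix',(317.8,237.9),0),('hex',(293.3,290.2),0)]:
    print(n,ray('top',xy,z).round(1))
for n,xy,z in [('corner',(298.8,252.3),52),('seat',(263.8,243.5),34),('nest',(267.9,247.6),34),('knob',(313.5,240.3),96)]:
    print(n,ray('scene',xy,z).round(1))
E
```

```text
corner [574.4 -74.4  52. ]
seat [559.2   9.5  34. ]
nest [557.2 -10.1  34. ]
knob [ 575.9 -108.2   96. ]
fix [566.9 -30.4   0. ]
hex [476.6   9.5   0. ]
corner [568.6 -75.7  52. ]
seat [563.9   8.9  34. ]
nest [559.2  -6.2  34. ]
knob [ 567.9 -108.3   96. ]
```

Run:
```python
from h import *
im=cv2.imread('pics/top0.png')[190:290,235:400]; cv2.imwrite('pics/tz.png',cv2.resize(im,None,fx=4.8,fy=4.8,interpolation=cv2.INTER_CUBIC))
im=cv2.imread('pics/scene0.png')[210:300,215:350]; cv2.imwrite('pics/sz.png',cv2.resize(im,None,fx=5.8,fy=5.8,interpolation=cv2.INTER_CUBIC))
for c in ['top','scene']:
  for t in ['knob','fixture']:
    r=nets.outline_of(t,c)
    for a in r[:1]:
        m=a['mask']; ys,xs=np.nonzero(m); print(c,t,a['score'],a['bbox'],m.sum(),xs.mean(),ys.mean(),cv2.minAreaRect(np.c_[xs,ys].astype(np.float32)))
```

```text
top knob 0.56 [361.3, 226.1, 377.3, 238.7] 155 369.0709677419355 230.66451612903225 ((369.1000061035156, 230.70001220703125), (13.86362075805664, 12.969193458557129), 63.43495178222656)
top fixture 0.67 [257.8, 206.7, 383.2, 271.6] 5418 322.5799187892211 237.93964562569215 ((321.046875, 238.04454040527344), (53.40444564819336, 120.26760864257812), 83.34557342529297)
scene knob 0.53 [306.1, 233.0, 325.3, 263.5] 208 314.8942307692308 242.74519230769232 ((315.0, 245.5), (27.0, 12.0), 90.0)
scene fixture 0.59 [229.5, 225.3, 336.3, 296.7] 3467 283.97490625901355 262.28958753965964 ((285.1516418457031, 251.47323608398438), (105.45423126220703, 61.61030578613281), 23.114208221435547)
```

View pics/tz.png

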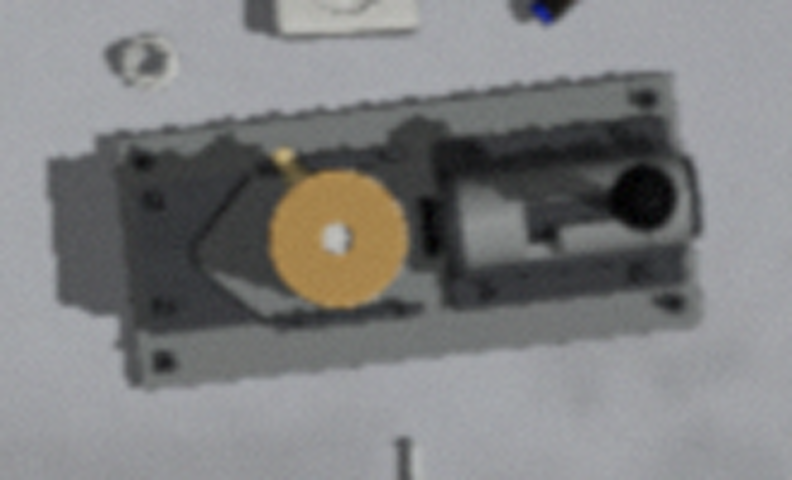

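View pics/sz.png

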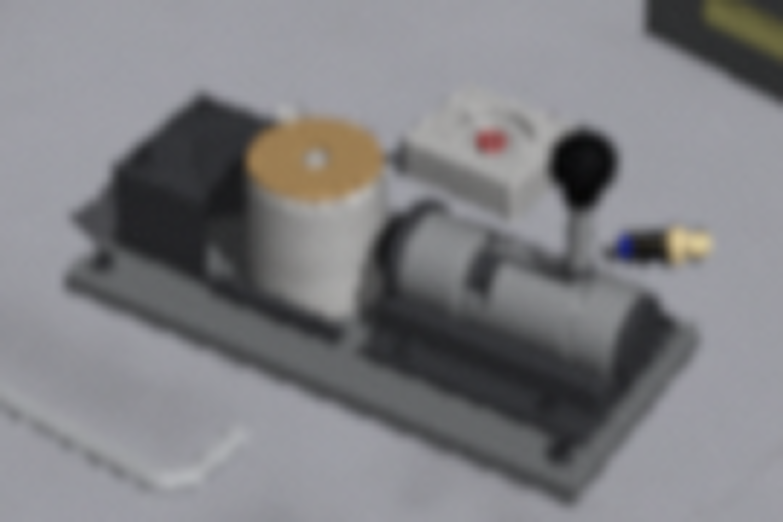

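Run:
```python
from h import *
from scipy.optimize import least_squares
# observations: fixture-frame point, camera, px
T=lambda u,v:(235+u/4.8-.4,190+v/4.8-.4); S=lambda u,v:(215+u/5.8-.4,210+v/5.8-.4)
ob=[((100,-45,10),'top',T(100,135)),((-100,-45,10),'top',T(671,74)),((-100,45,10),'top',T(701,320)),((100,45,10),'top',T(137,383)),
((-75,0,96),'top',T(642,196)),((-75,0,96),'scene',S(584,162)),
((-100,45,10),'scene',S(570,490)),((100,45,10),'scene',S(68,278)),((-100,-45,10),'scene',S(694,335)),((-45,0,52),'scene',(298.8,252.3))]
def X(p,f):
    c,s=np.cos(p[2]),np.sin(p[2]); return (p[0]+c*f[0]-s*f[1],p[1]+s*f[0]+c*f[1],f[2])
def fn(p,cams=('top','scene')): return np.concatenate([proj(c,X(p,f))-xy for f,c,xy in ob if c in cams])
for cs in [('top',),('scene',),('top','scene')]:
    r=least_squares(fn,[567,-30,1.5],args=(cs,),loss='soft_l1'); print(cs,r.x.round(3)); print(fn(r.x,cs).reshape(-1,2).round(1).tolist(), X(r.x,(-75,0,96)))
```

```text
('top',) [568.134 -31.611   7.989]
[[2.0, -0.3], [-0.3, -0.8], [-0.1, 0.7], [-0.1, 0.5], [-0.4, -0.1]] (np.float64(578.2476772225349), np.float64(-105.92627475303841), 96)
('scene',) [563.016 -32.141   1.713]
[[-0.8, 0.9], [0.2, 0.3], [-1.3, -0.6], [1.0, -1.0], [0.7, 0.0]] (np.float64(573.6151280814488), np.float64(-106.38791777276734), 96)
('top', 'scene') [566.897 -31.43    1.702]
[[2.0, 0.1], [-0.3, 0.1], [-0.3, 1.7], [-0.3, 1.0], [-0.5, 0.9], [-0.0, -0.1], [0.6, -0.8], [-0.0, -2.1], [1.8, -1.7], [1.5, -1.0]] (np.float64(576.7246692684963), np.float64(-105.7828111379831), 96)
```

```bash
cat >> h.py <<'E'
P=(567.2,-31.5,1.704)
def W(x,y,z):
    c,s=np.cos(P[2]),np.sin(P[2]); return [P[0]+c*x-s*y,P[1]+s*x+c*y,z]
def F(p):
    d=np.array(p[:2])-P[:2]; c,s=np.cos(P[2]),np.sin(P[2]); return np.array([c*d[0]+s*d[1],-s*d[0]+c*d[1],p[2]])
a=(P[2]-np.pi/2)/2
Q=[0,np.cos(a),np.sin(a),0]
def st(m=''):
    o=monitor.get_obs(); f=np.array(o['force']); c,s=np.cos(P[2]),np.sin(P[2])
    print(m,'t',round(o['clock'],2),'fix',F(o['position']).round(1),'Ffix',np.round([c*f[0]+s*f[1],-s*f[0]+c*f[1],f[2]],1),'w',round(o['grip_width'],1))
E
python3 - <<'E'
from h import *
eoat.command_gripper(0)
print(arm.inverse_kinematics(W(-112,0,200),Q))
arm.move_pose(W(-112,0,200),Q); st()
arm.move_l(W(-112,0,101),vel=120); st('down')
print(arm.move_l(W(-86,0,101),vel=20,contact_N=2.5)); st('touch')
snap('scene','s1');snap('top','t1')
E
python3 -c "
import cv2
a=cv2.imread('pics/t1.png')[150:300,215:415];b=cv2.imread('pics/s1.png')[170:320,190:390]
cv2.imwrite('pics/c1.png',cv2.resize(cv2.hconcat([a,b]),None,fx=2,fy=2,interpolation=2))"
```

```text
[-3.56173265e-01  3.25106341e-01  1.48927500e+00 -4.44089210e-16
  1.32721131e+00 -4.89376938e-01]
 t 5.28 fix [-111.2   -0.3  200.1] Ffix [-0.8  0.5 -0.7] w 0.3
down t 6.25 fix [-112.2   -0.6  101.7] Ffix [-0.5 -0.2 -0.2] w 0.7
True
touch t 7.1 fix [-9.570e+01  1.000e-01  1.008e+02] Ffix [-0.8 -1.1  0.3] w 0.1
```

View pics/c1.png

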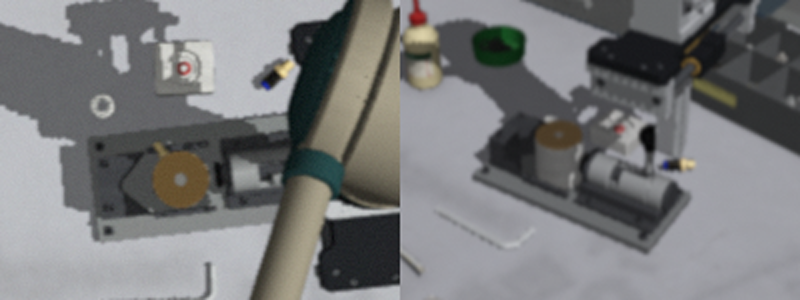

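The scene view shows the closed fingers right behind the knob (knob at about scene px 315,240), with nothing else touched. Next is the push.

```bash
python3 - <<'E'
from h import *
print(arm.move_l(W(-80,0,101),vel=25,contact_N=14)); st('a')
print(arm.move_l(W(-68,0,101),vel=20,contact_N=14)); st('b')
print(arm.move_l(W(-56,0,101),vel=12,contact_N=14)); st('end')
arm.pause(.3); st('end')
snap('scene','s2');snap('top','t2')
E
python3 -c "
import cv2
a=cv2.imread('pics/t2.png')[150:300,215:415];b=cv2.imread('pics/s2.png')[170:320,190:390]
cv2.imwrite('pics/c2.png',cv2.resize(cv2.hconcat([a,b]),None,fx=2,fy=2,interpolation=2))"
```

```text
False
a t 7.97 fix [-81.3   0.4 100.6] Ffix [-5.3  0.5  0.3] w 0.2
False
b t 8.72 fix [-69.3   0.5 100.6] Ffix [-5.3  0.2 -1. ] w 0.8
True
end t 9.67 fix [-64.9  -0.2 100.7] Ffix [-3.3  0.   1.3] w 0.6
end t 9.97 fix [-64.9  -0.2 100.8] Ffix [-4.4  0.3  0.4] w 0.5
```

View pics/c2.png

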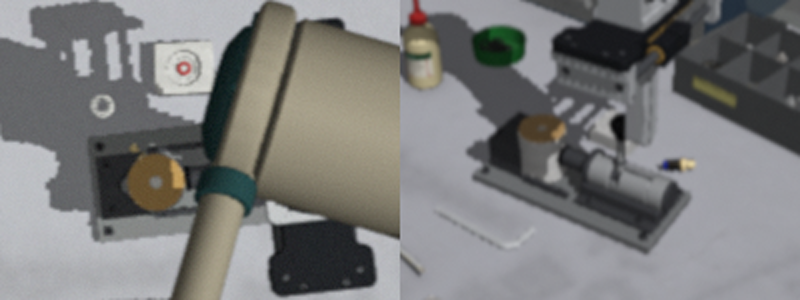

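```bash
python3 - <<'E'
from h import *
print(arm.move_l(W(-58,0,101),vel=10,contact_N=14)); st('again')
arm.move_l(W(-84,0,101),vel=80); arm.move_l(W(-84,0,150),vel=120)
arm.move_l(W(-46,-38,150),vel=150); arm.move_l(W(-46,-38,101),vel=120); st('side')
print(arm.move_l(W(-46,-10,101),vel=25,contact_N=2.2)); st('touch')
snap('scene','s3');snap('top','t3')
E
python3 -c "
import cv2
a=cv2.imread('pics/t3.png')[150:300,215:415];b=cv2.imread('pics/s3.png')[170:320,190:390]
cv2.imwrite('pics/c3.png',cv2.resize(cv2.hconcat([a,b]),None,fx=2,fy=2,interpolation=2))"
```

```text
False
again t 10.86 fix [-63.7  -0.3 101.2] Ffix [-16.2   1.5  -2.3] w 0.3
side t 12.96 fix [-46.5 -37.9 101.2] Ffix [ 0.1 -0.  -0. ] w 0.2
True
touch t 14.05 fix [-46.2 -10.5 101.3] Ffix [-0.5 -0.3  1.9] w 0.4
```

View pics/c3.png

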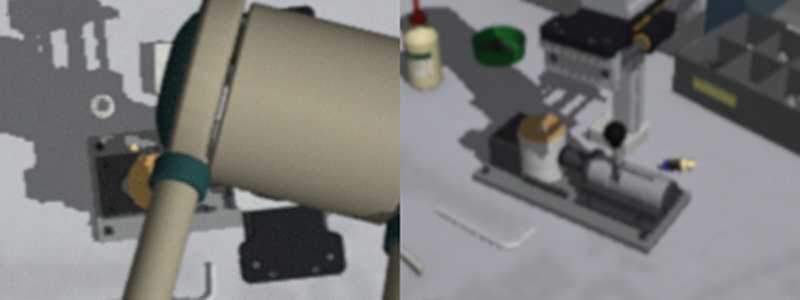

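Run:
```python
from h import *
for th in [0,.1,.2,.3,.6]: print(th,proj('scene',W(-45,60*np.sin(th),36+60*np.cos(th))).round(1))
im=cv2.imread('pics/s3.png')[215:275,260:340]; cv2.imwrite('pics/c4.png',cv2.resize(im,None,fx=9,fy=9,interpolation=2))
```

```text
0 [300.9 232.1]
0.1 [299.3 233.9]
0.2 [297.6 235.9]
0.3 [295.9 238.2]
0.6 [291.2 246.4]
```

View pics/c4.png

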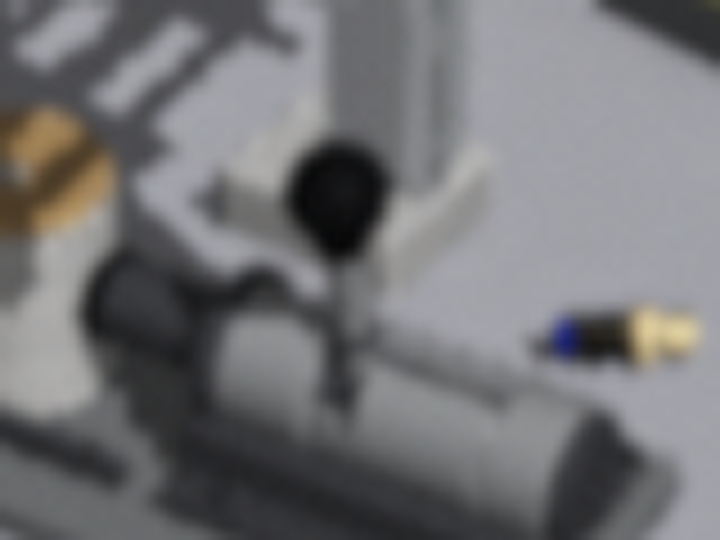

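The knob is at scene px (298, 236), which puts the handle at about 0.2 rad. It is already turning into the cross slot, so I continue.

Run:
```python
from h import *
print(arm.move_l(W(-46,2,101),vel=30,contact_N=12)); st('1')
print(arm.move_l(W(-46,12,101),vel=30,contact_N=12)); st('2')
arm.move_l(W(-46,4,101),vel=60); arm.move_l(W(-46,4,140),vel=120)
arm.move_l(W(-46,40,140),vel=120); st('over')
print(arm.move_l(W(-46,40,106),vel=30,contact_N=2.2)); st('touch')
snap('scene','s5')
im=cv2.imread('pics/s5.png')[195:285,240:360]; cv2.imwrite('pics/c5.png',cv2.resize(im,None,fx=6,fy=6,interpolation=2))
for th in [.6,.7,.8,1.1]: print(th,proj('scene',W(-45,60*np.sin(th),36+60*np.cos(th))).round(1))
```

```text
False
1 t 14.73 fix [-45.8   3.1 100.6] Ffix [-0.1 -0.4 -0.1] w 0.6
False
2 t 15.22 fix [-46.   12.6 101.2] Ffix [0.  0.1 1.1] w 0.6
over t 16.43 fix [-46.   40.  139.7] Ffix [-0.3  0.6 -0.2] w 0.5
True
touch t 17.27 fix [-45.8  41.3 112.5] Ffix [-0.   2.1  3. ] w 0.1
0.6 [291.2 246.4]
0.7 [289.7 249.4]
0.8 [288.4 252.5]
1.1 [285.3 262.1]
```

View pics/c5.png

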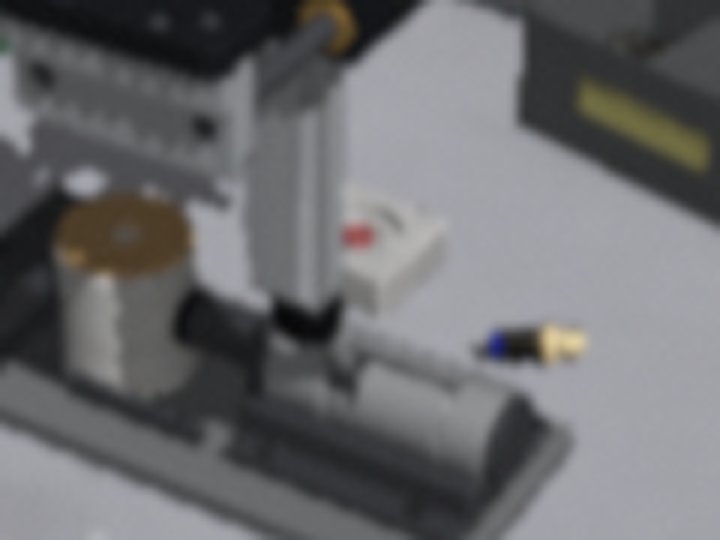

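Run:
```python
from h import *
print(arm.move_l(W(-46,50,100),vel=30,contact_N=12)); st('1')
print(arm.move_l(W(-46,54,92),vel=20,contact_N=12)); st('2')
print(arm.move_l(W(-46,54.5,84),vel=10,contact_N=12)); st('3')
arm.pause(.3); st('3')
arm.move_l(W(-46,54.5,150),vel=120); st('up')
arm.move_l(W(-110,40,240),vel=200); arm.move_pose([300,-300,260],Q)
snap('scene','s6'); snap('top','t6'); st()
a=cv2.imread('pics/t6.png')[165:300,225:405];b=cv2.imread('pics/s6.png')[195:330,200:380]
cv2.imwrite('pics/c6.png',cv2.resize(cv2.hconcat([a,b]),None,fx=2.2,fy=2.2,interpolation=2))
for c in ['scene','top']:
    for t in ['knob','nest_center','v_seat']:
        r=nets.tip_of(t,c); print(c,t,[(np.round(x['xy'],1),round(x['score'],2)) for x in r[:2]])
    print(proj(c,W(-44,53.5,63)),proj(c,W(45,0,34)))
```

```text
True
1 t 17.66 fix [-45.9  48.1 107.6] Ffix [-1.   2.4  2. ] w 0.3
True
2 t 18.12 fix [-46.   53.5 102.7] Ffix [-0.5  1.8  2.4] w 0.5
True
3 t 18.97 fix [-46.   59.   96.5] Ffix [-0.6  1.4  2.4] w 0.6
3 t 19.27 fix [-46.   59.2  96.5] Ffix [-1.2  0.6  1.7] w 0.3
up t 19.87 fix [-45.7  54.7 149.6] Ffix [ 0.4  1.1 -0.7] w 0.3
 t 21.78 fix [-230.4  299.4  259.7] Ffix [ 0.4 -0.1 -0.1] w 0.3
scene knob []
scene nest_center []
scene v_seat []
[284.76965485 262.02609452] [261.35424595 243.30541556]
top knob [(array([348.8, 266.4]), 0.59)]
top nest_center [(array([294.3, 240. ]), 0.77)]
top v_seat [(array([293.4, 244.3]), 0.69), (array([267.9, 203.3]), 0.34)]
[350.25942415 267.26452904] [291.73842097 240.2335376 ]
```

View pics/c6.png

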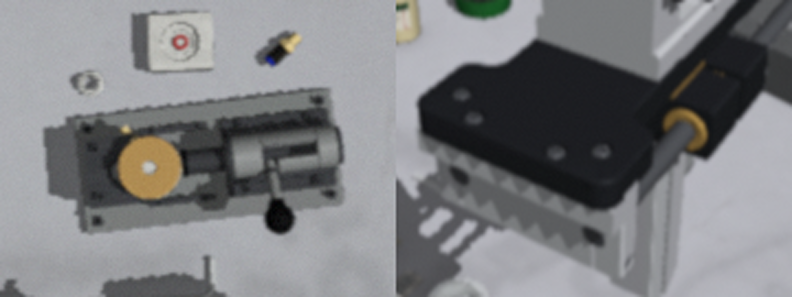

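Run:
```python
from h import *
for th in [.8,.9,1.0,1.1]: print(th,proj('top',W(-45,60*np.sin(th),36+60*np.cos(th))).round(1))
im=cv2.imread('pics/t6.png')
b=(im.max(2)<45).astype(np.uint8); b[:255]=0;b[282:]=0;b[:,:335]=0;b[:,365:]=0
ys,xs=np.nonzero(b);print(xs.mean(),ys.mean(),b.sum())
arm.move_pose(W(-110,40,240),Q); arm.move_l(W(-46,51,125),vel=150)
print(arm.move_l(W(-46,51,100),vel=30,contact_N=4)); st('touch')
print(arm.move_l(W(-46,51,86),vel=10,contact_N=18)); st('press')
arm.pause(.3); st('press')
snap('scene','s7')
im=cv2.imread('pics/s7.png')[195:285,240:360]; cv2.imwrite('pics/c7.png',cv2.resize(im,None,fx=6,fy=6,interpolation=2))
```

```text
0.8 [350.8 260.8]
0.9 [350.9 263.3]
1.0 [350.9 265.4]
1.1 [350.9 267.2]
351.3430656934307 262.992700729927 137
False
touch t 25.21 fix [-46.1  50.8 100.1] Ffix [1.2 0.3 0.3] w 0.4
True
press t 26.28 fix [-46.4  50.8  90.3] Ffix [1.6 0.8 8.1] w 0.2
press t 26.58 fix [-46.4  50.8  90.4] Ffix [-0.7  0.8  7.5] w 0.6
```

View pics/c7.png

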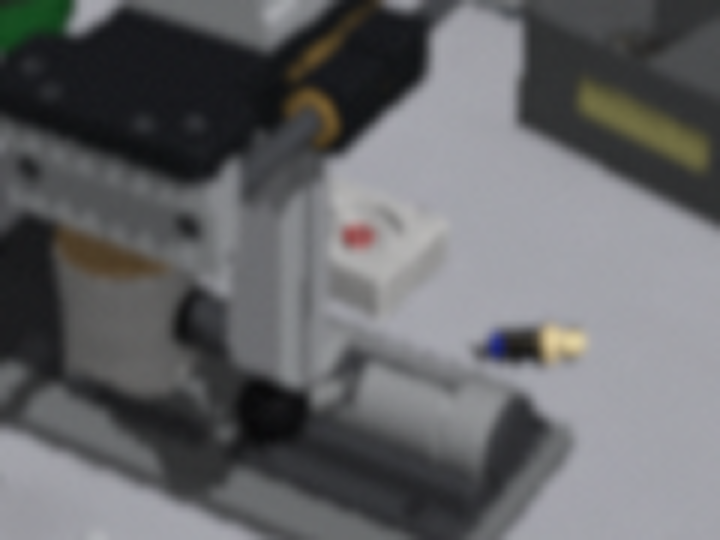

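The last press stopped hard with the fingertips at z 73 mm. That puts the knob centre at about 62 mm, where the end stop should be. I will retreat so both cameras have a clear view and check.

Run:
```python
from h import *
arm.move_l(W(-46,51,150),vel=120); arm.move_l(W(-110,40,250),vel=200)
arm.movej([-1.2]+list(monitor.get_obs()['q'][1:])); st()
snap('scene','s8'); snap('top','t8')
a=cv2.imread('pics/t8.png')[165:300,225:405];b=cv2.imread('pics/s8.png')[195:330,200:380]
cv2.imwrite('pics/c8.png',cv2.resize(cv2.hconcat([a,b]),None,fx=2.2,fy=2.2,interpolation=2))
for c in ['scene','top']:
    for t in ['knob','nest_center','v_seat']:
        r=nets.tip_of(t,c); print(c,t,[(np.round(x['xy'],1),round(x['score'],2)) for x in r[:2]])
    print([proj(c,W(-45,60*np.sin(t),36+60*np.cos(t))).round(1) for t in (.9,1.1)],proj(c,W(45,0,34)).round(1))
```

```text
t 29.68 fix [-417.1  359.   248.5] Ffix [ 0.6  0.  -0.2] w 0.5
scene knob [(array([283.9, 265.1]), 0.71)]
scene nest_center [(array([260.2, 244.6]), 0.79)]
scene v_seat [(array([263.1, 239.9]), 0.59)]
[array([287.2, 255.7]), array([285.3, 262.1])] [261.4 243.3]
top knob [(array([350.4, 270.2]), 0.76)]
top nest_center [(array([294.6, 242.2]), 0.71)]
top v_seat [(array([294.5, 243.9]), 0.89)]
[array([350.9, 263.3]), array([350.9, 267.2])] [291.7 240.2]
```

View pics/c8.png

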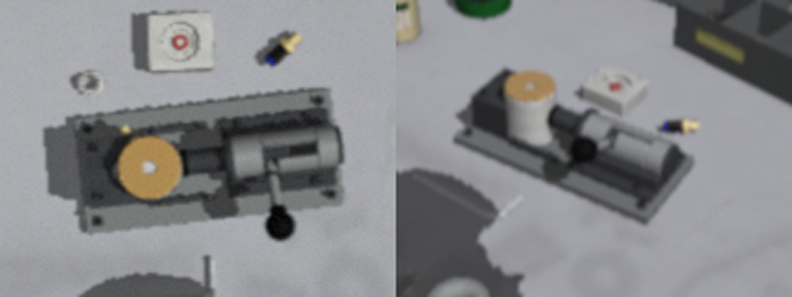

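The knob has moved down to top px (351, 267) and scene px (284, 263), which matches 1.1 rad. The nest sits in the V at top px (294, 242), the side objects are unmoved, and the arm is clear.

```bash
python3 -c "
from h import *
arm.hand_in(); st()"
```

```text
the job is handed in; nothing more can be done
the job is handed in; nothing more can be done
```

The nest is clamped in the V-block and the handle is locked at the end of the cross slot. I handed the job in at about 30 s of the 45 s allowed; hand-in gives no verdict.

**What I did:** With the gripper closed, I pushed the knob forward from behind. The bolt moved about 31 mm and stopped hard, with roughly 16 N on the tool at most. I then swung the handle over from its -y side to about 0.6 rad and pressed it down with the fingertips.

**What went differently:**
- **Side contact:** the touch check on the knob's side triggered late, so the handle was already at about 0.2 rad when I noticed. The bolt was already at the corner by then.
- **First press down:** it stopped short, at about 1.0 rad. I pressed again until it hit the end stop, with the contact stop set at 18 N.

**Last checks:**
- **Handle:** the fingertip height at the stop gives about 1.1 rad. Both camera views agree to within 3 px.
- **Nest:** it looks upright. In the top view its detected centre and seat are about 2 px (3 mm) apart; in the scene view they are about 5 px apart. That is within the detection error, so the images cannot confirm the 3 mm limit.
- **Spring compression:** I could not measure it directly.
- **Bystanders:** the seal block, push fitting and cap look unmoved. The hex key is also where it was, as far as it shows in the cropped pictures.
- **Arm:** it is parked clear and touches nothing.

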